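Start a dust-sampling run on the air sampler

TASK

Get the air sampler ready and log it: stand every filter cassette that is on the bench upright on the middle of the sampler's pad of its own colour, with its lid pressed down fully home. Only when all of them are in place, turn the flow knob until its pointer stands at the red mark; then pick up the hand scanner, hold it steady for two seconds level and pointing straight from the front at the middle of the label on the sampler's head, its window about 10 cm off, and lay it back down flat on its mat. Leave everything else on the bench alone.

Things in the scene. Friction and masses are not known exactly. Their poses are not given: they have to be found in the camera images.
- sampler: blue, fixed: deck 300 (x) x 270 (y) x 60 mm high, with a head (45 thick x 200 wide) leaning back 0.4 rad at its far edge; origin under deck centre, x from the knob to the head. Its frame: deck z = 60 mm, head's front face from x = 88 mm at the deck to 151 mm at its top, z = 211 mm (+20 with fittings), pads in a row at x = 25 mm, y = -85, 0, 85 mm, knob axis x = -85 mm
- label (a point): centre of the white bar-code label (75 wide x 50 mm high) on the front of the sampler's head, about 150 mm above the table, facing the sampler's -x and leaning back 0.4 rad; the beam comes in level, along the sampler's +x
- knob_grip (a point): knob's axis at mid-height of its grip bar. Black disc 52 mm wide, 10 mm high, on it a bar 12 thick, 48 long, 22 mm high (11 mm below to 11 above this point) lying along the pointer; white line and tip at the pointer end. Starts near the sampler's +y (first stop at +y) and turns clockwise from above, 4.2 rad to the far stop; light friction (0.04 N m), stays put
- pointer (a point): the pointer's end, 40 mm from the knob's axis; turns with the knob
- mark (a point): red mark on the knob's scale, 40 mm from the knob's axis (red tab 7 x 14 mm over the white dial; its angle differs from start to start, fixed during the job). The knob is set when the pointer's end lies here seen from above
- mat: the scanner's black mat, 240 (x) x 110 mm, flat on the table, under 1 mm thick; origin at its centre
- scanner: hand scanner, 180 g: yellow handle 110 x 30 x 30 mm (own x from -80 to 30 mm), black head 50 long x 44 wide x 34 mm high (x 30 to 80 mm); origin on the underside, 10 mm behind the centre of mass; x ahead along the beam, z up; starts on its mat, underside down; grip it across the handle just behind the head
- window (a point): centre of the scanner's front window, 80 mm ahead of its origin and 17 mm above its underside; the beam runs along the scanner's x
- cassette_yellow: filter cassette, yellow lid and band, 135 g: grey round base 52 mm across, 26 mm high, and above it a round lid 45 mm across, 11 mm thick, that slides straight down on it; 43 mm high in all with the lid raised, 37 mm with the lid home. Origin at the centre of the underside, z up. May be absent (None)
- lid_yellow (a joint): how far the yellow lid is pressed, m: 0 fully raised, 0.006 fully home; takes about 6 N straight down and stays where it is pushed
- pad_yellow: flat yellow disc 66 mm across with a dark dot in its middle, on the sampler's deck: the place of the yellow cassette; origin at its centre, on the deck surface (under 1 mm thick)
- cassette_green: filter cassette, green lid and band, 135 g: grey round base 52 mm across, 26 mm high, and above it a round lid 45 mm across, 11 mm thick, that slides straight down on it; 43 mm high in all with the lid raised, 37 mm with the lid home. Origin at the centre of the underside, z up. May be absent (None)
- lid_green (a joint): how far the green lid is pressed, m: 0 fully raised, 0.006 fully home; takes about 6 N straight down and stays where it is pushed
- pad_green: flat green disc 66 mm across with a dark dot in its middle, on the sampler's deck: the place of the green cassette; origin at its centre, on the deck surface (under 1 mm thick)
- cassette_white: filter cassette, white lid and band, 135 g: grey round base 52 mm across, 26 mm high, and above it a round lid 45 mm across, 11 mm thick, that slides straight down on it; 43 mm high in all with the lid raised, 37 mm with the lid home. Origin at the centre of the underside, z up. May be absent (None)
- lid_white (a joint): how far the white lid is pressed, m: 0 fully raised, 0.006 fully home; takes about 6 N straight down and stays where it is pushed
- pad_white: flat white disc 66 mm across with a dark dot in its middle, on the sampler's deck: the place of the white cassette; origin at its centre, on the deck surface (under 1 mm thick)
- hardener_jar: bystander, to be left alone: small jar, 44 mm across, 55 mm high; origin at its underside
- stone_sample: bystander, to be left alone: flat stone sample 70 x 70 x 18 mm; origin at its underside
- resin_bottle: bystander, to be left alone: bottle 66 mm across, 170 mm high, red cap; origin at its underside
- filler_tin: bystander, to be left alone: tin 100 mm across, 110 mm high; origin at its underside
- scraper: bystander, to be left alone: scraper lying on the bench; origin at its underside
- polish_block: bystander, to be left alone: orange polishing block 90 x 55 x 30 mm; origin at its underside
- tint_jar: bystander, to be left alone: small jar with a blue cap, 40 mm across, 50 mm high; origin at its underside
Not all that is in view belongs to the job. Leave any black or orange look-alike of the cassette_white alone.

How it is judged:
By the outcome, as a careful person would: the job done as asked, in the order asked, and still so for the second after the job is handed in, with the robot touching nothing.
Of cassette_yellow, cassette_green, cassette_white only 2 to 3 are there at a start; the rules pass over those that are not, and their reading is None.
At some moment in a run one of cassette_yellow, cassette_green, cassette_white, scanner may be knocked a few centimetres aside while the robot is not near it.
It also fails if it takes over 210 s, if anything falls off the work surface, if the arm or the gripper's body presses on something with over 40 N, if the wrist force passes 120 N, or if a joint passes its speed limit or range.

ROBOT

A 6-joint arm with a two-finger parallel gripper is mounted at the origin on the work surface. World frame = base frame: x ahead of the robot, y to its left, z up, the work surface at z = 0. Lengths are in m, angles in rad, forces in N, time in s.
With the tool pointing down it reaches from about 0.425 to 0.95 m from the base axis. Payload 3.5 kg.
Tool frame: the origin (TCP) lies on the centre line of the jaws, within the pads' length; the fingertips stand 19 mm ahead of it and the grasp point (between the pads) is the TCP; z points along the fingers, y is the line along which they close (so a half turn about z gives the same grasp; the last joint's range is limited). The gripper opens to 85 mm and grips with 20 to 120 N. Pads are 22 mm wide; open, the fingers measure 114 mm over their backs; the gripper's body (76 mm by 85 mm) begins 54 mm behind the grasp point. The pads swing forward as they close: fully open they stand 13 mm farther back than shut.
Start: joints at [-1.364, 0.286, 1.577, -0, 1.279, -0.15], TCP at [0.236, -0.632, 0.25] pointing down, gripper open.
Joint ranges: [-2.77, 2.77], [-0.9, 2.22], [0.21, 2.48], [-1.53, 4.67], [0.24, 2.81], [-2.84, 2.84]. Speed limits (rad/s): [2.79, 2.79, 3.14, 3.14, 3.14, 3.14].

INTERFACE

Orientations are given as a unit quaternion [x, y, z, w].
In Python, from plant import ctrl, imaging gives the robot as it stands. The module is installed in compiled form; this text tells all that it offers.
- The arm moves only by the shell command python3 -m handwheel 'ROWS' [OPENING] [FORCE]. ROWS is JSON, one flat list of numbers, 6 for each row, row after row: the shift along the world's x, y, z in units of 150 mm (1.0 is 150 mm), then the turn, a rotation vector about the world's x, y, z in units of 90 degrees (1.0 is 90 degrees). In form: [tx, ty, tz, rx, ry, rz, tx, ty, tz, rx, ry, rz, ...]. A call has 1 to 5 rows; each row shifts and turns the commanded pose from where the row before left it; what a row does not reach is not made up. A row lasts 1/12 s, in which the tool goes at most 41.7 mm and 7.16 degrees, less where a joint would pass 70% of its speed; a pose out of reach is approached as far as the arm can. A call with a number of a shift or a turn outside -1 to 1 is refused whole. A call with a gripper value outside its range is refused whole. OPENING is the opening, from 0 (shut) to 1 (fully open), set as the call begins (- or left out, the last holds). The fingers move at their own pace and stop on an object; FORCE is the grip in N (left out, the last holds). Time passes only in rows, so rows that do not move let the fingers close. It gives the time, the measured TCP pose, the force, the opening and the grip force at its end, in the units of the state.
- ctrl.get_state(): the state, without advancing time (a new reading comes with each control period).
- imaging.read_camera(name): name is "scene" or "top"; returns (picture, depth): 400x640x3 uint8, blue, green, red; 400x640 float32, m along the optical axis (not along the pixel's ray), 0 where there is no reading.
- imaging.get_calibration(name): a dict with "fovy" (degrees; the focal length in pixels is half the picture's height over the tangent of half this angle, whatever the lens; pixels are square), "cx", "cy" (the principal point, pixels), "R" (3x3) and "t" (3): a world point X has camera coordinates R X + t. Camera axes: x right, y down, z forward; pixel columns grow to the right and rows downward; lengths in m; the calibration is good to about 2 mm. A picture is of the moment at which its call begins. get_calibration takes no time and is no camera call.
- ctrl.sign_off(): hands the job in; it is judged then, once.
The state is a dict: "time": time; "qpos": joint angles; "dq": joint speeds; "joint_efforts": joint torques, N m; "eef_pos": TCP position; "tcp_rot": TCP orientation; "contact_force": force on the tool from outside, world axes, zero at the start; "wrist_torque": the same for the moment, N m; "opening": opening from 0.0 (shut) to 1.0 (fully open); "finger_force": force on a finger pad.
Only numpy, scipy, OpenCV 4.12 (cv2) and the standard library are available. Lean on these libraries where they do the work, as an engineer would, in place of code of your own. Each camera call takes 0.05 s, during which the arm holds its last target. There are 200 camera calls.

## Working session

There is one attempt and no reset: what is moved stays moved. The work goes in short steps, Python scripts to look and compute and a shell command to move; the robot and the scene stay as the last step left them, time stands still between calls to the robot, and variables do not carry over. Pictures are saved under pics/ and viewed, at most 14 in all, crops included, and the job is handed in when it is done.

```bash
mkdir -p pics; ls
cat > h.py <<'E'
import numpy as np, cv2
from plant import ctrl, imaging
def cam(n):
    im,d=imaging.read_camera(n); c=imaging.get_calibration(n)
    f=im.shape[0]/2/np.tan(np.radians(c["fovy"])/2)
    return im,d,dict(f=f,cx=c["cx"],cy=c["cy"],R=np.array(c["R"]),t=np.array(c["t"]))
def ray(c,u,v,z):
    "pixel ray onto plane z"
    o=-c["R"].T@c["t"]; d=c["R"].T@np.array([(u-c["cx"])/c["f"],(v-c["cy"])/c["f"],1])
    return o+d*(z-o[2])/d[2]
def proj(c,X):
    p=c["R"]@np.asarray(X,float)+c["t"]; return np.array([c["cx"]+c["f"]*p[0]/p[2],c["cy"]+c["f"]*p[1]/p[2]])
def cloud(c,d):
    v,u=np.mgrid[:d.shape[0],:d.shape[1]]
    P=np.stack([(u-c["cx"])/c["f"]*d,(v-c["cy"])/c["f"]*d,d],-1)
    return (P-c["t"])@c["R"]
E
python3 - <<'E'
from h import *
print(ctrl.get_state())
for n in("top","scene"):
    im,d,c=cam(n); cv2.imwrite(f"pics/{n}0.png",im); np.savez(f"{n}0.npz",im=im,d=d); print(n,c, -c["R"].T@c["t"])
E
```

```text
pics
{'time': 0.0, 'qpos': array([-1.36402394e+00,  2.87208290e-01,  1.57814803e+00,  3.81978297e-07,
        1.27861175e+00, -1.49994054e-01]), 'dq': array([-2.34680269e-03, -4.97468847e-04, -3.17196972e-05,  8.10846450e-04,
        1.33555733e-04, -9.75931039e-04]), 'joint_efforts': array([-8.97077061e-04, -4.05985701e+01, -2.92626160e+01, -2.02835181e-04,
        5.71671422e-03, -6.93887571e-06]), 'eef_pos': array([ 0.23564746, -0.63188717,  0.24893439]), 'tcp_rot': array([ 9.84131174e-01,  1.77438501e-01, -3.35307606e-05, -1.18723482e-03]), 'contact_force': array([ 0.77124012, -0.42254507, -0.47986622]), 'wrist_torque': array([-0.00507004,  0.02127677,  0.0363949 ]), 'finger_force': 0.0, 'opening': 1.0012387943533225}
top {'f': np.float64(383.516987638368), 'cx': 314.0348556573157, 'cy': 203.7152174238179, 'R': array([[ 0.02728103, -0.99959983,  0.00747855],
       [-0.9973369 , -0.02772395, -0.06745727],
       [ 0.06763761, -0.00561833, -0.99769414]]), 't': array([-0.05248517,  0.56323354,  1.38419669])} [ 0.46954168 -0.02907223  1.41939163]
scene {'f': np.float64(389.94554115224304), 'cx': 315.855472762683, 'cy': 197.42626580450337, 'R': array([[-0.77112893,  0.63664122,  0.00693798],
       [ 0.49668742,  0.6083566 , -0.61903461],
       [-0.39832371, -0.47390949, -0.78533306]]), 't': array([ 0.45195633, -0.21360921,  1.35938253])} [0.99608791 0.48644083 0.93220088]
```

View pics/top0.png

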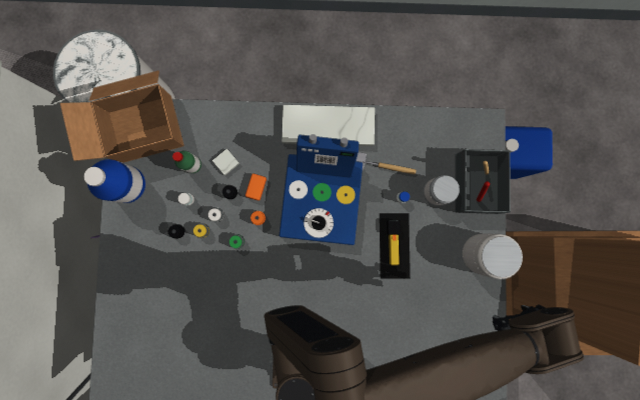

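View pics/scene0.png

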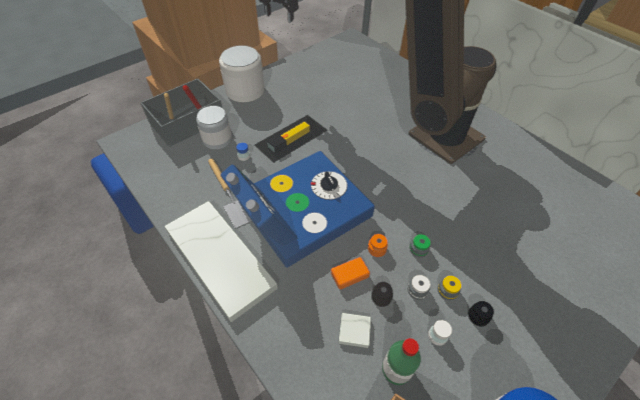

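Top view: yellow cassette at (200,231), white (215,215), green (236,242), with black and orange look-alikes. The sampler's pads are at (298,190), (322,192) and (346,195), the knob at (319,222), and the scanner on its mat at (394,247). I'll zoom in.

Run:
```python
import cv2,numpy as np
a=cv2.imread("pics/top0.png"); b=cv2.imread("pics/scene0.png")
r=lambda x,w,h:cv2.resize(x,(w,h),interpolation=cv2.INTER_CUBIC)
z=np.vstack([np.hstack([r(a[175:260,160:274],400,300),r(a[130:250,275:415],400,300)]),np.hstack([r(b[225:345,330:510],400,300),r(b[115:265,220:390],400,300)])])
cv2.imwrite("pics/z0.png",z)
```

```text
(no output)
```

View pics/z0.png

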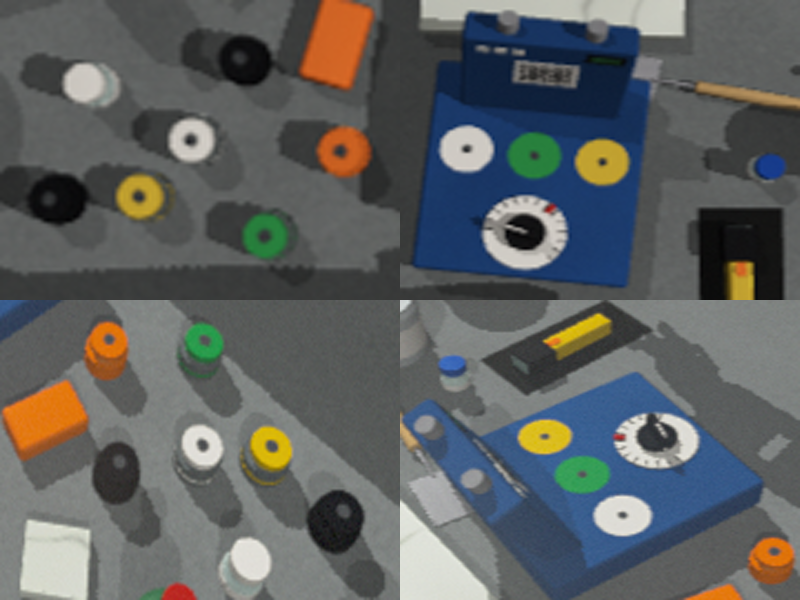

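The close-up shows all three cassettes upright with their lids up. The knob's pointer faces image-left (+y), the red mark is up-right, and the scanner's head points away from the robot along about +x. Now I'll measure.

```bash
cat >> h.py <<'E'
def blobs(im,col):
    h=cv2.cvtColor(im,cv2.COLOR_BGR2HSV); H,S,V=[h[...,i].astype(int) for i in range(3)]
    m={"yellow":(H>20)&(H<33)&(S>120)&(V>90),"green":(H>50)&(H<85)&(S>110)&(V>60),"white":(S<40)&(V>150),"red":((H<6)|(H>172))&(S>140)&(V>80)}[col].astype(np.uint8)
    n,l,st,ce=cv2.connectedComponentsWithStats(m)
    out=[]
    for i in range(1,n):
        if st[i,4]<15: continue
        cn=cv2.findContours((l==i).astype(np.uint8),0,2)[0][0]
        hull=cv2.convexHull(cn); M=cv2.moments(hull)
        if M["m00"]>0: out.append((M["m10"]/M["m00"],M["m01"]/M["m00"],st[i,4]))
    return out
def near(im,c,col,guess,z,r=0.03):
    "blob nearest to a guess on plane z -> world"
    best=None
    for u,v,a in blobs(im,col):
        P=ray(c,u,v,z); e=np.hypot(*(P-guess)[:2]) if len(guess)==3 else np.hypot(*(P[:2]-guess))
        if e<r and (best is None or a>best[0]): best=(a,P)
    return None if best is None else np.append(best[1][:2],best[0])
def measure(names=None):
    T=cam("top"); S=cam("scene")
    return T,S
E
python3 - <<'E'
from h import *
np.set_printoptions(precision=4,suppress=True)
T=cam("top");S=cam("scene")
g={"yellow":(200,231),"white":(215,215),"green":(236,242)}; pd={"white":(298,190),"green":(322,192),"yellow":(346,195)}
pads={}
for n in g:
    for z,q,k in((.043,g,"cas"),(.0605,pd,"pad")):
        G=ray(T[2],*q[n],z)[:2]
        a=near(T[0],T[2],n,G,z);b=near(S[0],S[2],n,G,z); print(k,n,a,b)
        if k=="pad": pads[n]=(a,b)
for i in(0,1):
    d=pads["white"][i][:2]-pads["yellow"][i][:2]; print("ywdist",np.hypot(*d),"yaw",np.arctan2(-d[0],d[1]), pads["green"][i][:2])
for X in (T,S): print("red",[(u,v,ray(X[2],u,v,.062)[:2],a) for u,v,a in blobs(X[0],"red")])
# depth check
for X,n in((T,"top"),(S,"scene")):
    P=cloud(X[2],X[1]); m=(abs(P[...,0]-pads["green"][0][0])<.02)&(abs(P[...,1]-pads["green"][0][1])<.02)&(P[...,2]<.1); print(n,np.median(P[m][:,2]),P[m][:,2].std())
    m=(P[...,2]>.038)&(P[...,2]<.05)
    for k in g:
        c=ray(T[2],*g[k],.043); q=m&(np.hypot(P[...,0]-c[0],P[...,1]-c[1])<.04); print(k,P[q].mean(0),q.sum())
E
```

```text
cas yellow [  0.4568   0.3701 133.    ] [  0.4593   0.3731 243.    ]
pad yellow [  0.5981  -0.1475 257.    ] [  0.5986  -0.1456 289.    ]
cas white [  0.5149   0.32   111.    ] [  0.5152   0.3225 231.    ]
pad white [  0.6124   0.0226 260.    ] [  0.6124   0.0241 382.    ]
cas green [  0.4202   0.2413 119.    ] [  0.4225   0.2444 189.    ]
pad green [  0.6052  -0.0622 260.    ] [  0.6052  -0.0606 330.    ]
ywdist 0.1706582881761095 yaw -0.08427445552537804 [ 0.6052 -0.0622]
ywdist 0.17027757546523 yaw -0.08139978299153779 [ 0.6052 -0.0606]
red [(177.0941475826972, 156.0356234096692, array([0.7184, 0.4564]), np.int32(78)), (484.8273809523809, 189.31547619047618, array([ 0.63  , -0.6446]), np.int32(41))]
red [(190.41666666666666, 95.36111111111111, array([ 0.6062, -0.6792]), np.int32(78)), (410.19246519246514, 346.60851760851756, array([0.6594, 0.4121]), np.int32(219))]
top 0.060580852496222165 0.0029470229459596267
yellow [0.4574 0.369  0.0425] 122
white [0.5159 0.3189 0.043 ] 116
green [0.4207 0.2394 0.0431] 116
scene 0.060473420293044505 0.0016362501491885562
yellow [0.4586 0.3722 0.0427] 244
white [0.5167 0.322  0.0425] 240
green [0.4227 0.243  0.0427] 197
```

```bash
H="python3 -m handwheel"
$H '[0.178,0.193,0,0,0,0.079,0.178,0.193,0,0,0,0.079,0.178,0.193,0,0,0,0.079,0.178,0.193,0,0,0,0.079,0.178,0.193,0,0,0,0.079]' 0.78 40
$H '[0.178,0.193,0,0,0,0.079,0.178,0.193,0,0,0,0.079,0.178,0.193,0,0,0,0.079,0,0.268,0,0,0,0.079,0,0.268,0,0,0,0]'
$H '[0,0.268,0,0,0,0,0,0.268,0,0,0,0,0,0.268,0,0,0,0,0,0.268,0,0,0,0,0,0.268,0,0,0,0]'
$H '[0,0.268,0,0,0,0,0,0.268,0,0,0,0,0,0.268,0,0,0,0,0,0.268,0,0,0,0,0,0.268,0,0,0,0]'
$H '[0,0.268,0,0,0,0,0,0.268,0,0,0,0,0,0.268,0,0,0,0,-0.19,0.268,0,0,0,0,0,0,0,0,0,0]'
```

```text
time: 0.62
eef_pos: [0.3701, -0.4862, 0.2501]
tcp_rot: [0.882, 0.472, 0.0, -0.0]
contact_force: [1.1, -0.2, 0.0]
opening: 0.776
finger_force: 0.0
time: 1.03
eef_pos: [0.4502, -0.3187, 0.2498]
tcp_rot: [0.739, 0.674, 0.0, -0.0]
contact_force: [0.6, 0.7, 1.4]
opening: 0.778
finger_force: 0.0
time: 1.45
eef_pos: [0.4488, -0.1176, 0.2502]
tcp_rot: [0.741, 0.672, 0.0, 0.0]
contact_force: [1.0, 0.6, -1.5]
opening: 0.775
finger_force: 0.0
time: 1.87
eef_pos: [0.4488, 0.0835, 0.2505]
tcp_rot: [0.741, 0.672, 0.0, 0.0]
contact_force: [0.5, 0.4, 0.2]
opening: 0.777
finger_force: 0.0
time: 2.28
eef_pos: [0.422, 0.241, 0.2499]
tcp_rot: [0.738, 0.675, -0.0, -0.002]
contact_force: [0.3, 0.8, -0.4]
opening: 0.778
finger_force: 0.0
```

```bash
cat > m.py <<'E'
from h import *
import sys
np.set_printoptions(precision=4,suppress=True)
# usage: m.py color x y ztop ...
T=cam("top");S=cam("scene")
a=sys.argv[1:]
for i in range(0,len(a),4):
    n=a[i];x,y,z=map(float,a[i+1:i+4])
    print(n,near(T[0],T[2],n,np.array([x,y]),z,.06),near(S[0],S[2],n,np.array([x,y]),z,.06))
s=ctrl.get_state();print(s["time"],s["eef_pos"],s["contact_force"],s["opening"])
if len(a)%4: pass
cv2.imwrite("pics/last_top.png",T[0]);cv2.imwrite("pics/last_scene.png",S[0])
E
python3 m.py green .421 .243 .043 yellow .458 .3715 .043 white .515 .321 .043
```

```text
green [  0.4202   0.2413 119.    ] [  0.4228   0.2445 182.    ]
yellow [ 0.4647  0.373  72.    ] [  0.4592   0.3731 243.    ]
white [  0.5156   0.3192 102.    ] [  0.5152   0.3225 230.    ]
2.3833 [0.4243 0.2373 0.2501] [0.6469 0.2205 0.8111] 0.7778809109886184
```

```bash
for i in 1 2 3; do python3 -m handwheel '[0,0,0,0,0,0]' | sed -n 2,2p; done
python3 - <<'E'
from h import *
s=ctrl.get_state(); print(s["qpos"],s["dq"],s["eef_pos"])
E
```

```text
eef_pos: [0.4253, 0.2358, 0.2502]
eef_pos: [0.4258, 0.2351, 0.2503]
eef_pos: [0.4259, 0.2349, 0.2504]
[ 2.95169583e-01 -1.39657767e-01  2.02795158e+00 -1.84983211e-04
  1.25305564e+00  3.94770558e-01] [-0.00020903 -0.00018499 -0.00182039 -0.00062876  0.00072164  0.00195513] [0.42592453 0.23492157 0.25038759]
```

```bash
H="python3 -m handwheel"
$H '[-0.031,0.055,-0.25,0,0,0,0,0,-0.25,0,0,0,0,0,-0.25,0,0,0,0,0,-0.25,0,0,0,0,0,0,0,0,0]' |sed -n 2,4p
$H '[0,0,0,0,0,0,0,0,0,0,0,0,0,0,0,0,0,0]' |sed -n 2,4p
```

```text
eef_pos: [0.4155, 0.2414, 0.0927]
tcp_rot: [0.741, 0.671, -0.007, -0.003]
contact_force: [-1.4, -0.5, -0.8]
eef_pos: [0.4231, 0.2448, 0.1036]
tcp_rot: [0.741, 0.672, 0.003, 0.001]
contact_force: [0.1, -0.3, 0.7]
```

```bash
H="python3 -m handwheel"
$H '[0,0,-0.1,0,0,0,0,0,-0.1,0,0,0,0,0,-0.1,0,0,0,0,0,0,0,0,0,0,0,0,0,0,0]' |sed -n 2,4p
$H '[0,0,0,0,0,0,0,0,0,0,0,0,0,0,0,0,0,0]' |sed -n 2,4p
```

```text
eef_pos: [0.4217, 0.2447, 0.057]
tcp_rot: [0.741, 0.672, 0.001, 0.0]
contact_force: [1.6, -0.5, 0.5]
eef_pos: [0.4217, 0.2448, 0.0568]
tcp_rot: [0.741, 0.672, 0.001, 0.001]
contact_force: [0.5, 0.7, 0.3]
```

```bash
H="python3 -m handwheel"
$H '[0,-0.012,-0.08,0,0,0,0,0,-0.08,0,0,0,0,0,-0.07,0,0,0,0,0,0,0,0,0,0,0,0,0,0,0]' |sed -n 2,4p
$H '[0,0,0,0,0,0,0,0,0,0,0,0,0,0,0,0,0,0,0,0,0,0,0,0]' 0.4 40|sed -n 2,6p
$H '[0,0,0,0,0,0,0,0,0,0,0,0,0,0,0,0,0,0,0,0,0,0,0,0]' |sed -n 2,6p
$H '[0,0,0.08,0,0,0,0,0,0.1,0,0,0,0,0,0.1,0,0,0,0,0,0.1,0,0,0,0,0,0,0,0,0]' |sed -n 2,6p
python3 m.py green .421 .243 .1
```

```text
eef_pos: [0.4203, 0.2425, 0.0205]
tcp_rot: [0.741, 0.672, -0.001, -0.0]
contact_force: [-0.0, 0.1, 0.5]
eef_pos: [0.4215, 0.2429, 0.0218]
tcp_rot: [0.741, 0.672, 0.001, 0.0]
contact_force: [1.1, 0.2, 3.3]
opening: 0.595
finger_force: 42.0
eef_pos: [0.4215, 0.2429, 0.0217]
tcp_rot: [0.741, 0.672, 0.001, 0.0]
contact_force: [-0.6, 0.1, 5.8]
opening: 0.597
finger_force: 42.4
eef_pos: [0.4221, 0.2431, 0.08]
tcp_rot: [0.741, 0.672, 0.002, 0.001]
contact_force: [1.0, 0.2, -1.7]
opening: 0.592
finger_force: 42.0
green None [ 0.4223  0.2554 97.    ]
5.5667 [0.4204 0.2425 0.0775] [-0.8153 -0.0362 -0.8092] 0.5916495280407746
```

```bash
H="python3 -m handwheel"
$H '[0,0,0.15,0,0,0,0,0,0.2,0,0,0,0,0,0.2,0,0,0,0.1226,-0.2027,0,0,0,0,0.1226,-0.2027,0,0,0,0]' |sed -n 2,2p
$H '[0.1226,-0.2027,0,0,0,0,0.1226,-0.2027,0,0,0,0,0.1226,-0.2027,0,0,0,0,0.1226,-0.2027,0,0,0,0,0.1226,-0.2027,0,0,0,0]' |sed -n 2,2p
$H '[0.1226,-0.2027,0,0,0,0,0.1226,-0.2027,0,0,0,0,0.1226,-0.2027,0,0,0,0,0,0,-0.1,0,0,0,0,0,-0.1,0,0,0]' |sed -n 2,2p
$H '[0,0,0,0,0,0,0,0,0,0,0,0,0,0,0,0,0,0,0,0,0,0,0,0,0,0,0,0,0,0]' |sed -n 2,6p
python3 m.py green .605 -.062 .1545
```

```text
eef_pos: [0.4578, 0.1823, 0.1612]
eef_pos: [0.5489, 0.0282, 0.158]
eef_pos: [0.6053, -0.0638, 0.1288]
eef_pos: [0.605, -0.0612, 0.1314]
tcp_rot: [0.74, 0.672, 0.0, 0.001]
contact_force: [-0.3, 0.3, -0.9]
opening: 0.592
finger_force: 42.3
green None [  0.606   -0.0524 137.    ]
7.3333 [ 0.605  -0.0613  0.1313] [-0.5023  0.838  -1.1613] 0.5965805129797491
```

```bash
H="python3 -m handwheel"
$H '[0,0,-0.1,0,0,0,0,0,-0.1,0,0,0,0,0,-0.08,0,0,0,0,0,-0.03,0,0,0,0,0,0,0,0,0]' |sed -n 2,4p
$H '[0,0,-0.016,0,0,0,0,0,0,0,0,0,0,0,0,0,0,0,0,0,0,0,0,0]' |sed -n 2,4p
$H '[0,0,0,0,0,0,0,0,0,0,0,0,0,0,0,0,0,0,0,0,0,0,0,0]' |sed -n 2,4p
```

```text
eef_pos: [0.6041, -0.0612, 0.083]
tcp_rot: [0.741, 0.672, -0.0, -0.001]
contact_force: [-0.1, 0.9, -1.5]
eef_pos: [0.6048, -0.0615, 0.0819]
tcp_rot: [0.741, 0.672, 0.0, 0.0]
contact_force: [-0.6, -0.3, -0.4]
eef_pos: [0.6047, -0.0615, 0.0818]
tcp_rot: [0.741, 0.672, 0.0, 0.0]
contact_force: [-0.8, -0.3, 0.2]
```

```bash
H="python3 -m handwheel"
$H '[0,0,-0.005,0,0,0,0,0,0,0,0,0,0,0,0,0,0,0]' |sed -n 2,4p
$H '[0,0,0,0,0,0,0,0,0,0,0,0,0,0,0,0,0,0]' 0.8|sed -n 2,6p
$H '[0,0,0.05,0,0,0,0,0,0.1,0,0,0,0,0,0.1,0,0,0,0,0,0.1,0,0,0,0,0,0.1,0,0,0]' |sed -n 2,2p
$H '[0,0,0,0,0,0,0,0,0,0,0,0,0,0,0,0,0,0,0,0,0,0,0,0,0,0,0,0,0,0]' 0|sed -n 2,6p
$H '[0,0,0,0,0,0,0,0,0,0,0,0,0,0,0,0,0,0,0,0,0,0,0,0,0,0,0,0,0,0]' |sed -n 2,6p
python3 m.py green .605 -.062 .1035
```

```text
eef_pos: [0.6048, -0.0615, 0.0818]
tcp_rot: [0.741, 0.672, -0.0, 0.0]
contact_force: [-2.8, 0.5, 5.6]
eef_pos: [0.6045, -0.0615, 0.0804]
tcp_rot: [0.741, 0.672, 0.0, 0.0]
contact_force: [0.2, -1.3, 0.1]
opening: 0.799
finger_force: 0.0
eef_pos: [0.6046, -0.0615, 0.1492]
eef_pos: [0.6038, -0.0613, 0.1467]
tcp_rot: [0.741, 0.672, -0.001, -0.001]
contact_force: [0.5, 0.8, -0.4]
opening: 0.087
finger_force: 0.0
eef_pos: [0.6045, -0.0615, 0.1481]
tcp_rot: [0.741, 0.672, -0.0, -0.0]
contact_force: [0.4, -1.5, -0.3]
opening: 0.002
finger_force: 0.0
green None [  0.6066  -0.0577 156.    ]
10.2667 [ 0.6046 -0.0615  0.1482] [-0.6024 -0.0223  0.4824] -0.001564397761190593
```

```bash
H="python3 -m handwheel"
$H '[0,0,-0.06,0,0,0,0,0,-0.06,0,0,0,0,0,-0.05,0,0,0,0,0,0,0,0,0,0,0,0,0,0,0]' |sed -n 2,4p
$H '[0,0,-0.02,0,0,0,0,0,0,0,0,0,0,0,0,0,0,0]' |sed -n 2,4p
$H '[0,0,-0.02,0,0,0,0,0,0,0,0,0,0,0,0,0,0,0]' |sed -n 2,4p
$H '[0,0,-0.01,0,0,0,0,0,0,0,0,0,0,0,0,0,0,0]' |sed -n 2,4p
```

```text
eef_pos: [0.6038, -0.0613, 0.1214]
tcp_rot: [0.741, 0.672, -0.001, -0.001]
contact_force: [-0.4, 0.9, -0.9]
eef_pos: [0.6045, -0.0615, 0.1196]
tcp_rot: [0.741, 0.672, -0.0, -0.0]
contact_force: [-0.6, 0.6, 0.1]
eef_pos: [0.6047, -0.0615, 0.1172]
tcp_rot: [0.741, 0.672, 0.0, 0.0]
contact_force: [-1.3, 0.8, 3.7]
eef_pos: [0.6048, -0.0615, 0.116]
tcp_rot: [0.741, 0.672, 0.0, 0.0]
contact_force: [-2.4, 0.9, 6.2]
```

```bash
H="python3 -m handwheel"
for i in 1 2 3 4 5; do $H '[0,0,-0.01,0,0,0,0,0,0,0,0,0,0,0,0,0,0,0]' |sed -n 2,4p|grep -v tcp; done
```

```text
eef_pos: [0.6049, -0.0615, 0.116]
contact_force: [-5.0, 1.4, 11.6]
eef_pos: [0.605, -0.0615, 0.116]
contact_force: [-7.9, 1.0, 18.1]
eef_pos: [0.605, -0.0615, 0.1159]
contact_force: [-11.6, 2.8, 23.0]
eef_pos: [0.6051, -0.0615, 0.1158]
contact_force: [-14.0, 3.2, 28.7]
eef_pos: [0.6052, -0.0616, 0.1158]
contact_force: [-17.0, 2.9, 33.6]
```

```bash
H="python3 -m handwheel"
$H '[0,0,0.1,0,0,0,0,0,0.25,0,0,0,0,0,0.25,0,0,0,-0.0817,0.2406,0,0,0,0.079,-0.0817,0.2406,0,0,0,0.079]' 0.78 |sed -n 2,2p
python3 m.py green .605 -.062 .0975
$H '[-0.0817,0.2406,0,0,0,0.079,-0.0817,0.2406,0,0,0,0.079,-0.0817,0.2406,0,0,0,0,-0.0817,0.2406,0,0,0,0,-0.0817,0.2406,0,0,0,0]' |sed -n 2,2p
$H '[-0.0817,0.2406,0,0,0,0,-0.0817,0.2406,0,0,0,0,-0.0817,0.2406,0,0,0,0,-0.0817,0.2406,0,0,0,0,-0.0817,0.2406,0,0,0,0]' |sed -n 2,2p
$H '[0,0,0,0,0,0,0,0,0,0,0,0,0,0,0,0,0,0,0,0,0,0,0,0,0,0,0,0,0,0]' |sed -n 2,4p
python3 m.py green .605 -.062 .0975 yellow .458 .3715 .043 white .515 .321 .043
```

```text
eef_pos: [0.5821, 0.0097, 0.2012]
green [  0.6003  -0.0702 152.    ] [  0.6058  -0.0585 163.    ]
13.2 [0.5784 0.0145 0.1975] [ 0.2387  0.1447 -0.3345] 0.7808752029811679
eef_pos: [0.518, 0.1921, 0.1968]
eef_pos: [0.4568, 0.3728, 0.1968]
eef_pos: [0.4581, 0.3703, 0.1973]
tcp_rot: [0.554, 0.833, -0.0, 0.0]
contact_force: [-0.1, -0.8, -0.1]
green [  0.6016  -0.0614 234.    ] [  0.6058  -0.0585 164.    ]
yellow [  0.4568   0.3701 133.    ] [  0.4593   0.3731 245.    ]
white [  0.5149   0.3192 107.    ] [  0.5152   0.3226 233.    ]
14.55 [0.4581 0.3705 0.1976] [-0.331   0.4427 -0.9084] 0.7785514294118588
```

```bash
H="python3 -m handwheel"
$H '[0,0.008,-0.2,0,0,0,0,0,-0.2,0,0,0,0,0,-0.2,0,0,0,0,0,-0.2,0,0,0,0,0,-0.1,0,0,0]' |sed -n 2,2p
$H '[0,0,0,0,0,0,0,0,0,0,0,0,0,0,0,0,0,0,0,0,0,0,0,0,0,0,0,0,0,0]' |sed -n 2,4p
$H '[0,0,-0.1,0,0,0,0,0,-0.1,0,0,0,0,0,-0.06,0,0,0,0,0,0,0,0,0,0,0,0,0,0,0]' |sed -n 2,4p
$H '[0,0,0,0,0,0,0,0,0,0,0,0,0,0,0,0,0,0,0,0,0,0,0,0]' 0.4 40|sed -n 2,6p
$H '[0,0,0,0,0,0,0,0,0,0,0,0,0,0,0,0,0,0]' |sed -n 2,6p
```

```text
eef_pos: [0.4558, 0.3708, 0.0587]
eef_pos: [0.4588, 0.3734, 0.0648]
tcp_rot: [0.553, 0.833, 0.002, 0.001]
contact_force: [-0.7, 0.1, -0.3]
eef_pos: [0.4574, 0.3728, 0.0238]
tcp_rot: [0.553, 0.833, -0.0, -0.0]
contact_force: [0.1, -1.4, -0.2]
eef_pos: [0.4585, 0.3734, 0.0251]
tcp_rot: [0.553, 0.833, 0.001, 0.001]
contact_force: [-0.5, -0.3, 4.2]
opening: 0.591
finger_force: 42.3
eef_pos: [0.4585, 0.3734, 0.0251]
tcp_rot: [0.553, 0.833, 0.001, 0.001]
contact_force: [0.9, 0.2, 6.6]
opening: 0.592
finger_force: 42.4
```

```bash
H="python3 -m handwheel"
$H '[0,0,0.15,0,0,0,0,0,0.25,0,0,0,0,0,0.25,0,0,0,0,0,0.25,0,0,0,0.0664,-0.2469,0.05,0,0,-0.079]' |sed -n 2,2p
$H '[0.0664,-0.2469,0,0,0,-0.079,0.0664,-0.2469,0,0,0,-0.079,0.0664,-0.2469,0,0,0,-0.079,0.0664,-0.2469,0,0,0,0,0.0664,-0.2469,0,0,0,0]' |sed -n 2,2p
$H '[0.0664,-0.2469,0,0,0,0,0.0664,-0.2469,0,0,0,0,0.0664,-0.2469,0,0,0,0,0.0664,-0.2469,0,0,0,0,0.0664,-0.2469,0,0,0,0]' |sed -n 2,2p
$H '[0.0664,-0.2469,0,0,0,0,0.0664,-0.2469,0,0,0,0,0.0664,-0.2469,0,0,0,0,0,0,-0.1,0,0,0,0,0,0,0,0,0]' |sed -n 2,2p
$H '[0,0,0,0,0,0,0,0,0,0,0,0,0,0,0,0,0,0,0,0,0,0,0,0,0,0,0,0,0,0]' |sed -n 2,6p
```

```text
eef_pos: [0.4694, 0.341, 0.1737]
eef_pos: [0.5166, 0.1488, 0.1653]
eef_pos: [0.5664, -0.0363, 0.1652]
eef_pos: [0.5952, -0.1473, 0.1478]
eef_pos: [0.5971, -0.1448, 0.1518]
tcp_rot: [0.74, 0.672, 0.0, 0.0]
contact_force: [0.3, -0.8, -0.9]
opening: 0.597
finger_force: 42.2
```

```bash
H="python3 -m handwheel"
$H '[0.006,0,-0.12,0,0,0,0,0,-0.12,0,0,0,0,0,-0.12,0,0,0,0,0,-0.05,0,0,0,0,0,-0.015,0,0,0]' |sed -n 2,4p
$H '[0,0,0,0,0,0,0,0,0,0,0,0,0,0,0,0,0,0]' |sed -n 2,4p
$H '[0,0,-0.012,0,0,0,0,0,0,0,0,0,0,0,0,0,0,0]' |sed -n 2,4p
```

```text
eef_pos: [0.5967, -0.1448, 0.0856]
tcp_rot: [0.74, 0.672, -0.001, -0.002]
contact_force: [-0.9, 0.1, -0.8]
eef_pos: [0.5988, -0.146, 0.0891]
tcp_rot: [0.741, 0.672, 0.001, 0.001]
contact_force: [-0.2, 0.2, -1.9]
eef_pos: [0.598, -0.1458, 0.0861]
tcp_rot: [0.741, 0.672, 0.0, 0.0]
contact_force: [-0.4, -0.5, -0.4]
```

```bash
H="python3 -m handwheel"
$H '[0,0.004,-0.007,0,0,0,0,0,0,0,0,0,0,0,0,0,0,0]' |sed -n 2,4p
$H '[0,0,0,0,0,0,0,0,0,0,0,0,0,0,0,0,0,0]' 0.8|sed -n 2,6p
$H '[0,0,0.05,0,0,0,0,0,0.1,0,0,0,0,0,0.1,0,0,0,0,0,0.1,0,0,0,0,0,0.1,0,0,0]' |sed -n 2,2p
$H '[0,0,0,0,0,0,0,0,0,0,0,0,0,0,0,0,0,0,0,0,0,0,0,0,0,0,0,0,0,0]' 0|sed -n 2,2p
$H '[0,0,0,0,0,0,0,0,0,0,0,0,0,0,0,0,0,0,0,0,0,0,0,0,0,0,0,0,0,0]' |sed -n 2,6p
```

```text
eef_pos: [0.5981, -0.1453, 0.0851]
tcp_rot: [0.741, 0.672, 0.0, 0.0]
contact_force: [-0.9, -0.6, 1.0]
eef_pos: [0.5979, -0.145, 0.0845]
tcp_rot: [0.741, 0.672, 0.0, -0.0]
contact_force: [-0.8, 0.4, -0.4]
opening: 0.799
finger_force: 0.0
eef_pos: [0.5979, -0.1451, 0.1533]
eef_pos: [0.5971, -0.1448, 0.1506]
eef_pos: [0.5978, -0.1451, 0.152]
tcp_rot: [0.741, 0.672, -0.0, -0.0]
contact_force: [0.6, -0.3, 0.3]
opening: 0.001
finger_force: 0.0
```

```bash
H="python3 -m handwheel"
$H '[0,-0.006,-0.1,0,0,0,0,0,-0.08,0,0,0,0,0,-0.02,0,0,0,0,0,0,0,0,0,0,0,0,0,0,0]' |sed -n 2,2p
$H '[0,0,-0.02,0,0,0,0,0,-0.02,0,0,0,0,0,-0.01,0,0,0,0,0,0,0,0,0]' |sed -n 2,4p
$H '[0,0,-0.01,0,0,0,0,0,-0.01,0,0,0,0,0,-0.01,0,0,0,0,0,0,0,0,0]' |sed -n 2,4p
$H '[0,0,0,0,0,0,0,0,0,0,0,0]' |sed -n 2,4p
```

```text
eef_pos: [0.5976, -0.1458, 0.1217]
eef_pos: [0.5983, -0.1461, 0.116]
tcp_rot: [0.741, 0.672, 0.0, 0.0]
contact_force: [-2.0, 1.2, 6.6]
eef_pos: [0.5986, -0.1462, 0.1159]
tcp_rot: [0.74, 0.672, -0.0, -0.0]
contact_force: [-11.4, 2.8, 21.3]
eef_pos: [0.5986, -0.1462, 0.1158]
tcp_rot: [0.74, 0.672, -0.0, 0.0]
contact_force: [-9.8, 3.3, 22.3]
```

```bash
H="python3 -m handwheel"
$H '[0,0,0.1,0,0,0,0,0,0.25,0,0,0,0,0,0.25,0,0,0,-0.0461,0.2593,0,0,0,0.079,-0.0461,0.2593,0,0,0,0.079]' 0.78 |sed -n 2,2p
$H '[-0.0461,0.2593,0,0,0,0.079,-0.0461,0.2593,0,0,0,0.079,-0.0461,0.2593,0,0,0,0,-0.0461,0.2593,0,0,0,0,-0.0461,0.2593,0,0,0,0]' |sed -n 2,2p
$H '[-0.0461,0.2593,0,0,0,0,-0.0461,0.2593,0,0,0,0,-0.0461,0.2593,0,0,0,0,-0.0461,0.2593,0,0,0,0,-0.0461,0.2593,0,0,0,0]' |sed -n 2,2p
$H '[0,0,0,0,0,0,0,0,0,0,0,0,0,0,0,0,0,0,0,0,0,0,0,0,0,0,0,0,0,0]' |sed -n 2,4p
python3 m.py green .605 -.062 .0975 yellow .598 -.1465 .0975 white .515 .321 .043
```

```text
eef_pos: [0.586, -0.0695, 0.204]
eef_pos: [0.5486, 0.128, 0.1999]
eef_pos: [0.514, 0.3226, 0.1998]
eef_pos: [0.5153, 0.3195, 0.1999]
tcp_rot: [0.554, 0.833, -0.0, -0.0]
contact_force: [-0.6, 0.1, -0.0]
green [  0.6016  -0.0612 222.    ] [  0.606   -0.0586 166.    ]
yellow [  0.5943  -0.1446 222.    ] [  0.599   -0.1416 155.    ]
white [  0.5149   0.3199 109.    ] [  0.515    0.3226 233.    ]
24.15 [0.5153 0.3196 0.2001] [ 0.1352  0.29   -0.0062] 0.7781028049898394
```

```bash
H="python3 -m handwheel"
$H '[0,0,-0.2,0,0,0,0,0,-0.2,0,0,0,0,0,-0.2,0,0,0,0,0,-0.2,0,0,0,0,0,-0.1,0,0,0]' |sed -n 2,2p
$H '[0,0,0,0,0,0,0,0,0,0,0,0,0,0,0,0,0,0,0,0,0,0,0,0,0,0,0,0,0,0]' |sed -n 2,4p
$H '[0,0,-0.1,0,0,0,0,0,-0.1,0,0,0,0,0,-0.07,0,0,0,0,0,0,0,0,0,0,0,0,0,0,0]' |sed -n 2,4p
$H '[0,0,0,0,0,0,0,0,0,0,0,0,0,0,0,0,0,0,0,0,0,0,0,0]' 0.4 40|sed -n 2,6p
$H '[0,0,0,0,0,0,0,0,0,0,0,0,0,0,0,0,0,0]' |sed -n 2,6p
```

```text
eef_pos: [0.5129, 0.3189, 0.061]
eef_pos: [0.5162, 0.3212, 0.0673]
tcp_rot: [0.553, 0.833, 0.002, 0.001]
contact_force: [0.3, -0.2, 0.5]
eef_pos: [0.5146, 0.3207, 0.0245]
tcp_rot: [0.553, 0.833, -0.0, -0.0]
contact_force: [0.7, 0.1, -0.2]
eef_pos: [0.5159, 0.3212, 0.026]
tcp_rot: [0.553, 0.833, 0.001, 0.001]
contact_force: [0.5, 0.6, 3.8]
opening: 0.588
finger_force: 42.2
eef_pos: [0.5159, 0.3213, 0.026]
tcp_rot: [0.553, 0.833, 0.001, 0.001]
contact_force: [1.0, 0.4, 6.5]
opening: 0.59
finger_force: 42.3
```

```bash
H="python3 -m handwheel"
$H '[0,0,0.15,0,0,0,0,0,0.25,0,0,0,0,0,0.25,0,0,0,0,0,0.25,0,0,0,0.0806,-0.2483,0.05,0,0,-0.079]' |sed -n 2,2p
$H '[0.0806,-0.2483,0,0,0,-0.079,0.0806,-0.2483,0,0,0,-0.079,0.0806,-0.2483,0,0,0,-0.079,0.0806,-0.2483,0,0,0,0,0.0806,-0.2483,0,0,0,0]' |sed -n 2,2p
$H '[0.0806,-0.2483,0,0,0,0,0.0806,-0.2483,0,0,0,0,0,0,-0.1,0,0,0,0,0,-0.1,0,0,0,0,0,0,0,0,0]' |sed -n 2,2p
$H '[0,0,0,0,0,0,0,0,0,0,0,0,0,0,0,0,0,0,0,0,0,0,0,0,0,0,0,0,0,0]' |sed -n 2,6p
```

```text
eef_pos: [0.5283, 0.2888, 0.1742]
eef_pos: [0.5865, 0.0956, 0.1658]
eef_pos: [0.6085, 0.022, 0.1322]
eef_pos: [0.612, 0.0232, 0.1381]
tcp_rot: [0.74, 0.672, 0.001, 0.001]
contact_force: [0.0, -0.4, -2.3]
opening: 0.59
finger_force: 42.4
```

```bash
H="python3 -m handwheel"
$H '[0,0,-0.12,0,0,0,0,0,-0.12,0,0,0,0,0,-0.06,0,0,0,0,0,-0.025,0,0,0,0,0,0,0,0,0]' |sed -n 2,2p
$H '[0,0,0,0,0,0,0,0,0,0,0,0,0,0,0,0,0,0]' |sed -n 2,4p
$H '[0,0,-0.014,0,0,0,0,0,0,0,0,0,0,0,0,0,0,0]' |sed -n 2,4p
```

```text
eef_pos: [0.6109, 0.023, 0.0873]
eef_pos: [0.6124, 0.0227, 0.0896]
tcp_rot: [0.741, 0.672, 0.001, 0.001]
contact_force: [0.1, -0.1, -1.3]
eef_pos: [0.6115, 0.0228, 0.0863]
tcp_rot: [0.741, 0.672, 0.0, 0.0]
contact_force: [1.1, -0.7, -1.6]
```

```bash
H="python3 -m handwheel"
$H '[0.005,0.003,-0.007,0,0,0,0,0,0,0,0,0,0,0,0,0,0,0]' |sed -n 2,4p
$H '[0,0,0,0,0,0,0,0,0,0,0,0,0,0,0,0,0,0]' 0.8|sed -n 2,6p
$H '[0,0,0.05,0,0,0,0,0,0.1,0,0,0,0,0,0.1,0,0,0,0,0,0.1,0,0,0,0,0,0.1,0,0,0]' |sed -n 2,2p
$H '[0,0,0,0,0,0,0,0,0,0,0,0,0,0,0,0,0,0,0,0,0,0,0,0,0,0,0,0,0,0]' 0|sed -n 2,2p
$H '[0,0,0,0,0,0,0,0,0,0,0,0,0,0,0,0,0,0,0,0,0,0,0,0,0,0,0,0,0,0]' |sed -n 2,6p
```

```text
eef_pos: [0.6125, 0.0231, 0.086]
tcp_rot: [0.741, 0.672, -0.0, 0.0]
contact_force: [-3.2, -0.2, 3.7]
eef_pos: [0.6125, 0.0233, 0.0851]
tcp_rot: [0.741, 0.672, 0.0, 0.0]
contact_force: [0.1, 0.4, 0.7]
opening: 0.798
finger_force: 0.0
eef_pos: [0.6125, 0.0233, 0.1538]
eef_pos: [0.6115, 0.0234, 0.1512]
eef_pos: [0.6123, 0.0233, 0.1526]
tcp_rot: [0.741, 0.672, -0.0, -0.0]
contact_force: [-0.2, 0.1, 0.1]
opening: -0.001
finger_force: 0.0
```

Press, then back off clear of the sampler and inspect.

```bash
H="python3 -m handwheel"
$H '[0,0,-0.1,0,0,0,0,0,-0.08,0,0,0,0,0,-0.025,0,0,0,0,0,0,0,0,0,0,0,0,0,0,0]' |sed -n 2,2p
$H '[0,0,-0.02,0,0,0,0,0,-0.02,0,0,0,0,0,-0.01,0,0,0,0,0,0,0,0,0]' |sed -n 2,4p
$H '[0,0,-0.01,0,0,0,0,0,-0.01,0,0,0,0,0,-0.01,0,0,0,0,0,0,0,0,0]' |sed -n 2,4p
$H '[0,0,0.1,0,0,0,0,0,0.25,0,0,0,0,0,0.25,0,0,0,-0.1,0.2,0.1,0,0,0,-0.1,0.2,0,0,0,0]' |sed -n 2,2p
$H '[-0.1,0.25,0,0,0,0,-0.1,0.25,0,0,0,0,-0.1,0.25,0,0,0,0,-0.05,0.25,0,0,0,0,0,0,0,0,0,0]'|sed -n 2,2p
python3 - <<'E'
from h import *
a=cam("top");b=cam("scene");np.savez("s1.npz",t=a[0],s=b[0],td=a[1],sd=b[1])
r=lambda x,w,h:cv2.resize(x,(w,h),interpolation=cv2.INTER_CUBIC)
cv2.imwrite("pics/z1.png",np.hstack([r(a[0][160:250,278:368],400,400),r(b[0][160:250,255:345],400,400)]))
E
```

```text
eef_pos: [0.6121, 0.0233, 0.1215]
eef_pos: [0.6129, 0.0232, 0.1161]
tcp_rot: [0.741, 0.672, 0.0, 0.0]
contact_force: [-2.0, 0.2, 6.5]
eef_pos: [0.6132, 0.0232, 0.1159]
tcp_rot: [0.74, 0.672, -0.0, 0.0]
contact_force: [-11.7, 1.5, 22.8]
eef_pos: [0.5855, 0.0826, 0.2213]
eef_pos: [0.5274, 0.2386, 0.2148]
```

View pics/z1.png

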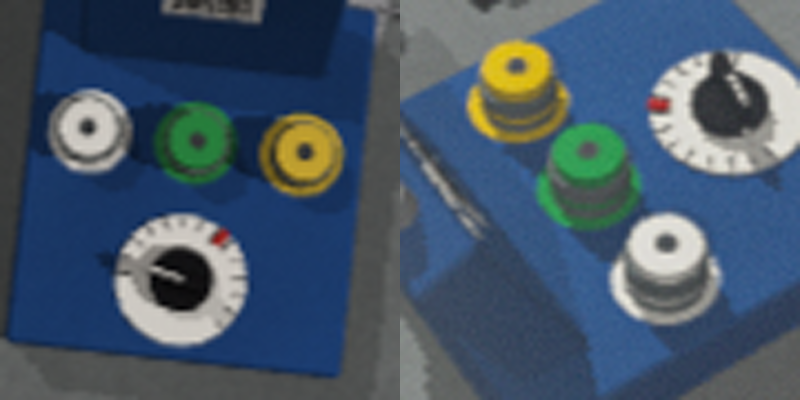

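All three cassettes stand on their pads with lids home. In the top crop the red mark is at (220,238), the dial centre at about (181,279), and the pointer's white line runs to about (128,268). Now the exact numbers.

Run:
```python
from h import *
np.set_printoptions(precision=4,suppress=True)
D=np.load("s1.npz")
pads={"yellow":(.598,-.1465),"white":(.6124,.0233),"green":(.6052,-.0614)}
k0=np.array([.4956,-.0523])
for k,n in(("t","top"),("s","scene")):
    c0=imaging.get_calibration(n); im=D[k]
    c=dict(f=200/np.tan(np.radians(c0["fovy"])/2),cx=c0["cx"],cy=c0["cy"],R=np.array(c0["R"]),t=np.array(c0["t"]))
    h=cv2.cvtColor(im,cv2.COLOR_BGR2HSV).astype(int)
    P=cloud(c,D[k+"d"])
    for p in pads:
        q=(np.hypot(P[...,0]-pads[p][0],P[...,1]-pads[p][1])<.019)&(P[...,2]>.085); 
        q2=(np.hypot(P[...,0]-pads[p][0],P[...,1]-pads[p][1])<.04)&(P[...,2]>.092)&(P[...,2]<.104)
        print(n,p,"top z",np.median(P[q][:,2]),q.sum(),"centre",P[q2].mean(0)[:2],"err",P[q2].mean(0)[:2]-pads[p])
    # plane rectified knob at z=.061
    g=np.arange(-60,61)/1000.
    u=np.array([[proj(c,[k0[0]+x,k0[1]+y,.0615]) for y in g[::-1]] for x in g[::-1]],np.float32)
    R=cv2.remap(im,u[...,0],u[...,1],cv2.INTER_LINEAR); hr=cv2.cvtColor(R,cv2.COLOR_BGR2HSV).astype(int)
    cv2.imwrite(f"pics/k_{n}.png",cv2.resize(R,(400,400)))
    wm=((hr[...,1]<60)&(hr[...,2]>110)).astype(np.uint8)
    l=cv2.connectedComponentsWithStats(cv2.morphologyEx(wm,3,np.ones((5,5))))
    i=1+np.argmax(l[2][1:,4]); cn=cv2.findContours((l[1]==i).astype(np.uint8),0,2)[0][0]
    e=cv2.fitEllipse(cv2.convexHull(cn)); dc=k0+np.array([60-e[0][1],60-e[0][0]])/1000
    rm=((hr[...,0]<8)|(hr[...,0]>170))&(hr[...,1]>120)&(hr[...,2]>70); yy,xx=np.nonzero(rm)
    rp=k0+np.array([60-yy.mean(),60-xx.mean()])/1000
    print(n,"dial",dc,e[1],"red",rp,rm.sum(),"r",np.hypot(*(rp-dc)),"ang",np.degrees(np.arctan2(*(rp-dc)[::-1])),"ang k0",np.degrees(np.arctan2(*(rp-k0)[::-1])),np.hypot(*(rp-k0)))
a=cv2.imread("pics/k_top.png");b=cv2.imread("pics/k_scene.png");cv2.imwrite("pics/k.png",np.hstack([a,b]))
```

```text
top yellow top z 0.09698982198665533 93 centre [ 0.5972 -0.1478] err [-0.0008 -0.0013]
top white top z 0.0961377185599041 94 centre [0.6123 0.0214] err [-0.0001 -0.0019]
top green top z 0.0976313428734482 93 centre [ 0.6042 -0.065 ] err [-0.001  -0.0036]
top dial [ 0.4954 -0.0532] (104.8068618774414, 106.05123901367188) red [ 0.5303 -0.084 ] 84 r 0.04655045692496721 ang -41.47925013381627 ang k0 -42.4463190113071 0.047044065860138665
scene yellow top z 0.09696080967469471 106 centre [ 0.599  -0.1447] err [0.001  0.0018]
scene white top z 0.09692527633011985 132 centre [0.6133 0.0254] err [0.0009 0.0021]
scene green top z 0.09676946622668084 119 centre [ 0.6057 -0.0601] err [0.0005 0.0013]
scene dial [ 0.4949 -0.0523] (106.08222198486328, 107.82490539550781) red [ 0.5278 -0.0863] 88 r 0.047251736349596694 ang -45.897307176239586 ang k0 -46.505106946049665 0.046805725670888906
```

View pics/k.png

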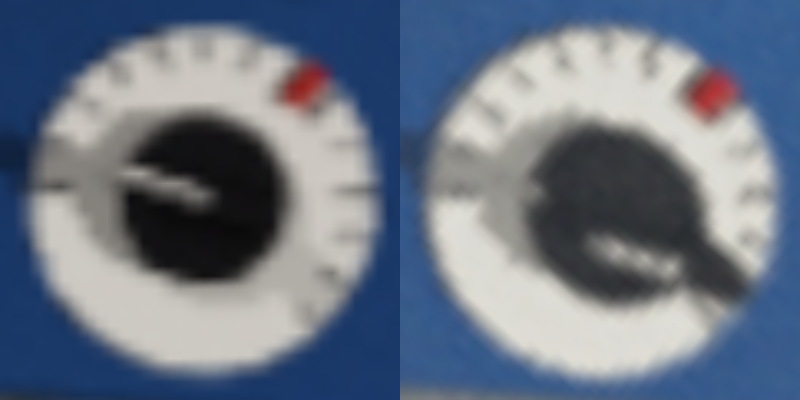

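The rectified dial views show the mark at about -42° (world) and the pointer at about +72°. Next I'll move the gripper over the knob.

```bash
H="python3 -m handwheel"
$H '[0,-0.25,0,0,0,-0.0717,0,-0.25,0,0,0,-0.0717,0,-0.25,0,0,0,0,0,-0.25,0,0,0,0,0,-0.25,0,0,0,0]' 0.5|sed -n 2,2p
$H '[0,-0.25,0,0,0,0,0,-0.25,0,0,0,0,-0.1,-0.15,0,0,0,0,-0.1,0,0,0,0,0,0,0,0,0,0,0]' |sed -n 2,2p
$H '[0,0,0,0,0,0,0,0,0,0,0,0,0,0,0,0,0,0,0,0,0,0,0,0]' |sed -n 2,6p
```

```text
eef_pos: [0.5296, 0.0426, 0.2148]
eef_pos: [0.4978, -0.0545, 0.2143]
eef_pos: [0.5003, -0.0514, 0.215]
tcp_rot: [0.811, 0.585, 0.0, 0.0]
contact_force: [-0.3, -0.9, -0.3]
opening: 0.5
finger_force: 0.0
```

```bash
H="python3 -m handwheel"
$H '[-0.031,-0.008,-0.15,0,0,0,0,0,-0.15,0,0,0,0,0,-0.15,0,0,0,0,0,-0.117,0,0,0,0,0,0,0,0,0]' |sed -n 2,2p
$H '[0,0,0,0,0,0,0,0,0,0,0,0,0,0,0,0,0,0,0,0,0,0,0,0]' |sed -n 2,6p
python3 - <<'E'
from h import *
a=cam("top");b=cam("scene")
r=lambda x,w,h:cv2.resize(x,(w,h),interpolation=cv2.INTER_CUBIC)
cv2.imwrite("pics/z2.png",np.hstack([r(a[0][190:255,285:350],400,400),r(b[0][140:230,280:370],400,400)]))
E
```

```text
eef_pos: [0.4927, -0.0516, 0.1257]
eef_pos: [0.4963, -0.0532, 0.1315]
tcp_rot: [0.811, 0.585, 0.001, 0.001]
contact_force: [0.3, 1.5, 0.3]
opening: 0.503
finger_force: 0.0
```

View pics/z2.png

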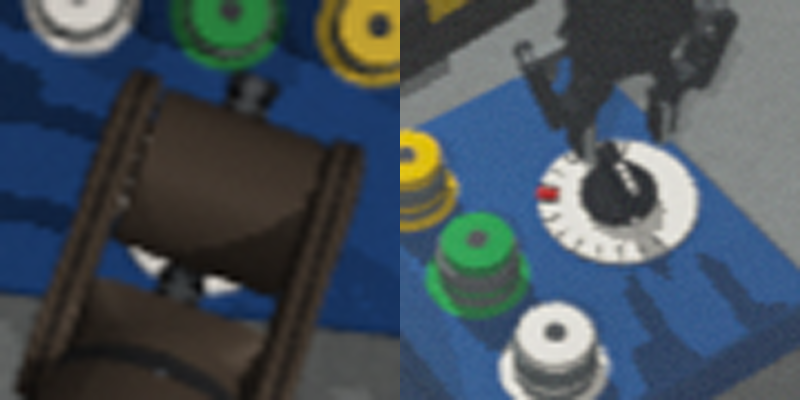

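The scene crop shows the fingers straddling the knob bar at about (620,170), so I'll go down and grip.

```bash
H="python3 -m handwheel"
$H '[-0.004,0.004,-0.08,0,0,0,0,0,-0.08,0,0,0,0,0,-0.06,0,0,0,0,0,-0.025,0,0,0,0,0,0,0,0,0]' |sed -n 2,4p
$H '[0,0,0,0,0,0,0,0,0,0,0,0,0,0,0,0,0,0,0,0,0,0,0,0,0,0,0,0,0,0]' 0 30|sed -n 2,6p
$H '[0,0,0,0,0,0,0,0,0,0,0,0,0,0,0,0,0,0,0,0,0,0,0,0,0,0,0,0,0,0]'|sed -n 2,6p
```

```text
eef_pos: [0.4936, -0.0521, 0.0917]
tcp_rot: [0.811, 0.584, -0.001, -0.001]
contact_force: [0.0, 0.9, 0.1]
eef_pos: [0.4962, -0.053, 0.0936]
tcp_rot: [0.811, 0.584, 0.002, 0.002]
contact_force: [4.5, -2.1, -2.5]
opening: 0.132
finger_force: 35.3
eef_pos: [0.4963, -0.053, 0.0937]
tcp_rot: [0.811, 0.584, 0.002, 0.002]
contact_force: [5.1, -1.3, -2.0]
opening: 0.131
finger_force: 35.3
```

```bash
H="python3 -m handwheel"
for i in 1 2 3; do $H '[0,0,0,0,0,-0.0785,0,0,0,0,0,-0.0785,0,0,0,0,0,-0.0785,0,0,0,0,0,-0.0785,0,0,0,0,0,-0.0785]'|sed -n 2,4p; done
$H '[0,0,0,0,0,-0.04,0,0,0,0,0,-0.04,0,0,0,0,0,0,0,0,0,0,0,0,0,0,0,0,0,0]'|sed -n 2,6p
python3 - <<'E'
from h import *
s=ctrl.get_state();q=s["tcp_rot"];print(np.degrees(2*np.arctan2(q[1],q[0])),q,s["qpos"][5],s["wrist_torque"],s["time"])
E
```

```text
eef_pos: [0.4962, -0.0529, 0.0936]
tcp_rot: [0.951, 0.308, 0.002, 0.001]
contact_force: [4.8, -1.2, -1.2]
eef_pos: [0.4963, -0.0529, 0.0937]
tcp_rot: [1.0, 0.004, 0.003, 0.001]
contact_force: [4.1, -1.4, -1.4]
eef_pos: [0.4963, -0.0529, 0.0937]
tcp_rot: [0.954, -0.299, 0.003, -0.0]
contact_force: [5.5, -0.7, -1.4]
eef_pos: [0.4963, -0.0529, 0.0936]
tcp_rot: [0.935, -0.356, 0.003, -0.0]
contact_force: [6.3, -1.7, -2.5]
opening: 0.131
finger_force: 35.3
-41.6925283105486 [ 9.34535000e-01 -3.55860298e-01  2.75202062e-03 -4.57143455e-04] 1.9880797334463411 [-0.0940936  -0.7831767  -0.05817781] 37.2667
```

```bash
H="python3 -m handwheel"
$H '[0,0,0,0,0,0,0,0,0,0,0,0,0,0,0,0,0,0,0,0,0,0,0,0,0,0,0,0,0,0]' 0.5|sed -n 5,5p
$H '[0,0,0.1,0,0,0,0,0,0.15,0,0,0,0,0,0.2,0,0,0,0,0,0.2,0,0,0,0,-0.25,0.2,0,0,0]' |sed -n 2,2p
$H '[0,-0.25,0,0,0,0,0,-0.25,0,0,0,0,0,-0.25,0,0,0,0,0,-0.25,0,0,0,0,0,-0.25,0,0,0,0]' |sed -n 2,2p
$H '[0,-0.25,0,0,0,0,0,-0.25,0,0,0,0,0,-0.25,0,0,0,0,0,0,0,0,0,0,0,0,0,0,0,0]' |sed -n 2,2p
python3 - <<'E'
from h import *
a=cam("top");b=cam("scene");np.savez("s2.npz",t=a[0],s=b[0],td=a[1],sd=b[1])
r=lambda x,w,h:cv2.resize(x,(w,h),interpolation=cv2.INTER_CUBIC)
cv2.imwrite("pics/z3.png",np.hstack([r(a[0][195:250,292:347],400,400),r(b[0][150:220,290:360],400,400)]))
cv2.imwrite("pics/t3.png",a[0])
E
```

```text
opening: 0.501
eef_pos: [0.4943, -0.0817, 0.2181]
eef_pos: [0.4941, -0.274, 0.2167]
eef_pos: [0.4939, -0.3865, 0.216]
```

View pics/z3.png

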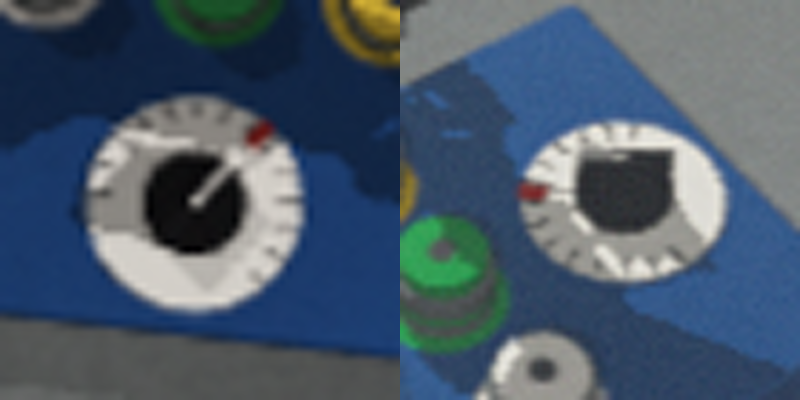

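View pics/t3.png

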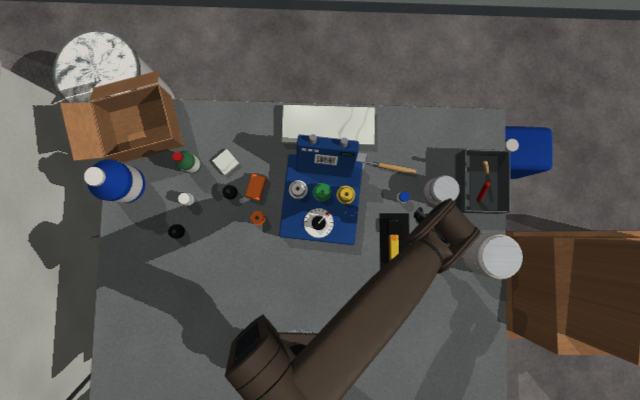

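Pointer line (195,203)→(247,150) aims at the red tab (262,135) in the top crop, so the knob is aligned; I'll confirm it numerically. I also need to measure the scanner, using the earlier clear top frame plus the current scene view.

Run:
```python
from h import *
np.set_printoptions(precision=4,suppress=True)
def C(n):
    c0=imaging.get_calibration(n); return dict(f=200/np.tan(np.radians(c0["fovy"])/2),cx=c0["cx"],cy=c0["cy"],R=np.array(c0["R"]),t=np.array(c0["t"]))
for f in("s1.npz","s2.npz"):
    D=np.load(f)
    for k,n in(("t","top"),("s","scene")):
        c=C(n);im=D[k];P=cloud(c,D[k+"d"])
        h=cv2.cvtColor(im,cv2.COLOR_BGR2HSV).astype(int)
        reg=(abs(P[...,0]-.46)<.16)&(abs(P[...,1]+.26)<.1)
        m=reg&(h[...,0]>15)&(h[...,0]<35)&(h[...,1]>110)&(P[...,2]>.02)
        Q=P[m]; xy=np.float32([ray(c,u,v,.03)[:2] for v,u in np.argwhere(m&(P[...,2]>.026))])
        b=cv2.minAreaRect(xy*1000); print(f,n,"yellow n",len(Q),"z",np.median(Q[:,2]),"rect mm",b, "box",cv2.boxPoints(b).tolist())
        m2=reg&(h[...,2]<60)&(P[...,2]>.026)&(P[...,2]<.045)
        xy=np.float32([ray(c,u,v,.034)[:2] for v,u in np.argwhere(m2)])
        if len(xy)>5: print("   head n",len(xy),"mean",xy.mean(0),np.median(P[m2][:,2]),cv2.minAreaRect(xy*1000))
D=np.load("s2.npz");c=C("top");im=D["t"];cc=np.array([.4954,-.0529])
g=np.arange(-60,60.5,.5)/1000
for z in(.0655,.093):
    u=np.array([[proj(c,[cc[0]+x,cc[1]+y,z]) for y in g[::-1]] for x in g[::-1]],np.float32)
    R=cv2.remap(im,u[...,0],u[...,1],1);hr=cv2.cvtColor(R,cv2.COLOR_BGR2HSV).astype(int)
    X,Y=np.meshgrid(g[::-1],g[::-1],indexing="ij"); r=np.hypot(X,Y)
    if z<.08:
        m=((hr[...,0]<8)|(hr[...,0]>170))&(hr[...,1]>110)&(hr[...,2]>60)&(r<.06); print("red ang",np.degrees(np.arctan2(Y[m].mean(),X[m].mean())))
    else:
        m=(hr[...,2]>110)&(r<.021)&(hr[...,1]<60); p=np.stack([X[m],Y[m]],1); w=np.linalg.svd(p-p.mean(0))[2][0]; print("line ang",np.degrees(np.arctan2(w[1],w[0])),m.sum(),p.mean(0))
```

```text
s1.npz top yellow n 298 z 0.03006258675818775 rect mm ((497.88543701171875, -266.8724365234375), (323.4176025390625, 78.63815307617188), 35.83122634887695) box [[343.76348876953125, -329.6589660644531], [389.7982482910156, -393.4144592285156], [652.0073852539062, -204.08590698242188], [605.97265625, -140.33041381835938]]
   head n 174 mean [ 0.4885 -0.3279] 0.03383509266623104 ((487.4554748535156, -327.88641357421875), (50.57344055175781, 43.44892120361328), 0.8167266249656677)
s1.npz scene yellow n 237 z 0.029176021027937645 rect mm ((488.25018310546875, -272.11431884765625), (292.8851013183594, 75.12100219726562), 35.19633865356445) box [[346.930908203125, -325.8271484375], [390.2291259765625, -387.21466064453125], [629.5694580078125, -218.4014892578125], [586.271240234375, -157.01397705078125]]
   head n 86 mean [ 0.4905 -0.3178] 0.032766400487818856 ((489.70831298828125, -322.2723388671875), (48.254783630371094, 50.16979217529297), 1.715805172920227)
s2.npz top yellow n 239 z 0.030241908685516003 rect mm ((508.8338623046875, -259.10687255859375), (296.73291015625, 76.168312072753
[... 216 characters left out ...]
0.4887 -0.3283] 0.03351842606735429 ((487.4554748535156, -327.88641357421875), (50.57344055175781, 43.44892120361328), 0.8167266249656677)
s2.npz scene yellow n 233 z 0.029349312512377376 rect mm ((488.1339111328125, -272.069091796875), (292.97625732421875, 76.1229248046875), 34.83019256591797) box [[346.1507263183594, -324.4925537109375], [389.6280212402344, -386.9779052734375], [630.1170654296875, -219.6456298828125], [586.6397705078125, -157.1602783203125]]
   head n 80 mean [ 0.4896 -0.3177] 0.03324459032186207 ((489.70831298828125, -322.2723388671875), (48.254783630371094, 50.16979217529297), 1.715805172920227)
red ang -41.93713999452207
line ang 138.69971686978693 212 [ 0.0076 -0.007 ]
```

Run:
```python
from h import *
np.set_printoptions(precision=4,suppress=True)
def C(n):
    c0=imaging.get_calibration(n); return dict(f=200/np.tan(np.radians(c0["fovy"])/2),cx=c0["cx"],cy=c0["cy"],R=np.array(c0["R"]),t=np.array(c0["t"]))
for f,k,n in(("s1.npz","t","top"),("s2.npz","s","scene")):
    D=np.load(f);c=C(n);im=D[k];P=cloud(c,D[k+"d"]);h=cv2.cvtColor(im,cv2.COLOR_BGR2HSV).astype(int)
    m=(abs(P[...,0]-.42)<.1)&(abs(P[...,1]+.33)<.06)&(h[...,0]>15)&(h[...,0]<35)&(h[...,1]>110)&(P[...,2]>.026)
    xy=np.float32([ray(c,u,v,.03)[:2] for v,u in np.argwhere(m)]); b=cv2.minAreaRect(xy*1000)
    w=np.linalg.svd(xy-xy.mean(0))[2][0]; print(n,len(xy),b,xy.mean(0),"yaw",np.degrees(np.arctan2(w[1],w[0])))
    # mat: dark, flat
    m=(abs(P[...,0]-.42)<.2)&(abs(P[...,1]+.33)<.1)&(h[...,2]<45)&(P[...,2]<.006)
    q=np.zeros(m.shape,np.uint8);q[m]=1; l=cv2.connectedComponentsWithStats(q); i=1+np.argmax(l[2][1:,4])
    xy=np.float32([ray(c,u,v,.001)[:2] for v,u in np.argwhere(l[1]==i)]); print("  mat",cv2.minAreaRect(xy*1000),len(xy))
    # label on head: white low-sat near sampler (60..,150mm)
    m=(h[...,1]<60)&(h[...,2]>110)&(P[...,2]>.12)&(P[...,2]<.18)&(abs(P[...,0]-.7)<.06)&(abs(P[...,1]+.07)<.07)
    print("  label",m.sum(),P[m].mean(0) if m.any() else None, np.argwhere(m).min(0)if m.any() else 0,np.argwhere(m).max(0)if m.any() else 0)
```

```text
top 202 ((408.2147521972656, -330.42266845703125), (107.63446807861328, 29.026426315307617), 1.5253335237503052) [ 0.406  -0.3319] yaw -178.14806
  mat ((422.039794921875, -335.5682373046875), (235.16555786132812, 108.60459899902344), 1.7854996919631958) 1330
  label 24 [ 0.7068 -0.0724  0.155 ] [155 315] [163 336]
scene 177 ((408.55474853515625, -326.9534606933594), (105.94011688232422, 32.387855529785156), 2.2859833240509033) [ 0.4073 -0.3275] yaw 3.2264972Traceback (most recent call last):
  File "<stdin>", line 12, in <module>
    return _wrapfunc(a, 'argmax', axis=axis, out=out, **kwds)
    return bound(*args, **kwds)
ValueError: attempt to get argmax of an empty sequence
```

Knob verified: pointer -41.3° against mark -41.9°. The scanner lies at yaw of about 1.8° with its grip point near (0.448, -0.3275).

```bash
H="python3 -m handwheel"
$H '[-0.07,0.09,0,0,0,0.0789,-0.07,0.09,0,0,0,0.0789,-0.07,0.09,0,0,0,0.0789,-0.07,0.09,0,0,0,0.0789,0,0,0,0,0,0.0789]' 0.6|sed -n 2,2p
$H '[0,0,0,0,0,0.0789,0,0,0,0,0,0.01,0,0,0,0,0,0,0,0,0,0,0,0,0,0,0,0,0,0]' |sed -n 2,2p
$H '[0,0,0,0,0,0,0,0,0,0,0,0]' |sed -n 2,3p
python3 - <<'E'
from h import *
s=ctrl.get_state();q=s["tcp_rot"];print(np.degrees(2*np.arctan2(q[1],q[0]))-90,s["eef_pos"],s["time"])
T=cam("top");h=cv2.cvtColor(T[0],cv2.COLOR_BGR2HSV)
# label: extents in gray around 305..345 x 148..170
im=T[0];sub=im[148:170,300:352].min(2)
m=(h[...,1]<70)&(h[...,2]>95); m2=np.zeros(m.shape,np.uint8); m2[150:168,305:348]=m[150:168,305:348]
m2=cv2.morphologyEx(m2,3,np.ones((5,5)));l=cv2.connectedComponentsWithStats(m2);i=1+np.argmax(l[2][1:,4]);print(l[2][i])
r=cv2.minAreaRect(np.argwhere(l[1]==i)[:,::-1].astype(np.int32));print(r,ray(T[2],*r[0],.15))
E
```

```text
eef_pos: [0.4514, -0.3267, 0.2162]
eef_pos: [0.4527, -0.3305, 0.2167]
eef_pos: [0.4526, -0.3309, 0.2166]
tcp_rot: [1.0, 0.016, -0.0, -0.0]
-88.18241427680566 [ 0.45260864 -0.33086946  0.21657851] 40.0333
[308 150  30  15 137]
((322.20733642578125, 156.63414001464844), (29.706083297729492, 12.25790023803711), 6.34019136428833) [ 0.71418456 -0.05924711  0.15      ]
```

```bash
H="python3 -m handwheel"
python3 - <<'E'
from h import *
c0=imaging.get_calibration("top");c=dict(f=200/np.tan(np.radians(c0["fovy"])/2),cx=c0["cx"],cy=c0["cy"],R=np.array(c0["R"]),t=np.array(c0["t"]))
print(ray(c,325.75,159.4,.15),proj(c,[.7059,-.0698,.15]))
E
$H '[-0.028,0.023,-0.2,0,0,0,0,0,-0.2,0,0,0,0,0,-0.2,0,0,0,0,0,-0.2,0,0,0,0,0,-0.1,0,0,0]' |sed -n 2,2p
$H '[0,0,-0.1,0,0,0,0,0,-0.05,0,0,0,0,0,0,0,0,0,0,0,0,0,0,0,0,0,0,0,0,0]' |sed -n 2,3p
$H '[0,0,0,0,0,0,0,0,0,0,0,0]' |sed -n 2,3p
python3 - <<'E'
from h import *
a=cam("top");b=cam("scene")
r=lambda x,w,h:cv2.resize(x,(w,h),interpolation=cv2.INTER_CUBIC)
cv2.imwrite("pics/z4.png",np.hstack([r(a[0][200:290,350:440],400,400),r(b[0][90:180,240:330],400,400)]))
E
```

```text
[ 0.70517906 -0.07133423  0.15      ] [325.29696854 159.17368381]
eef_pos: [0.4466, -0.3258, 0.0776]
eef_pos: [0.4491, -0.3282, 0.0604]
tcp_rot: [1.0, 0.016, 0.001, 0.001]
eef_pos: [0.449, -0.3281, 0.0604]
tcp_rot: [1.0, 0.016, 0.001, 0.001]
```

View pics/z4.png

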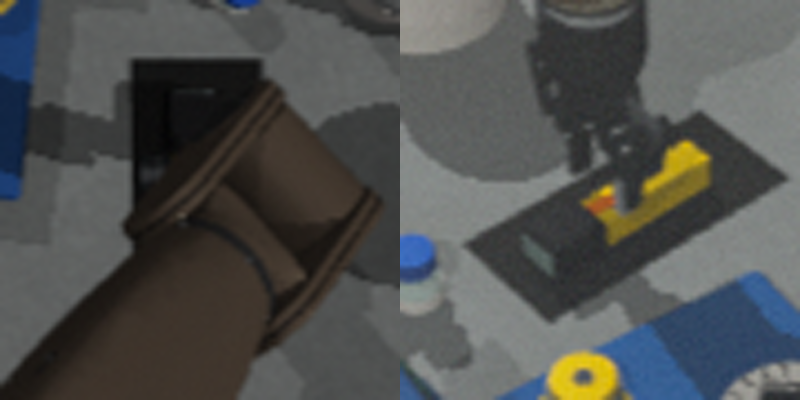

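The scene crop shows the fingers straddling the yellow handle just behind the head, at about (625,185). I'll lower and grip.

```bash
H="python3 -m handwheel"
$H '[0,0,-0.08,0,0,0,0,0,-0.08,0,0,0,0,0,-0.06,0,0,0,0,0,-0.03,0,0,0,0,0,0,0,0,0]' |sed -n 2,4p
$H '[0,0,0,0,0,0,0,0,0,0,0,0,0,0,0,0,0,0,0,0,0,0,0,0,0,0,0,0,0,0]' 0 60|sed -n 2,6p
$H '[0,0,0,0,0,0,0,0,0,0,0,0,0,0,0,0,0,0,0,0,0,0,0,0,0,0,0,0,0,0]' |sed -n 2,6p
```

```text
eef_pos: [0.4471, -0.3262, 0.0192]
tcp_rot: [1.0, 0.016, -0.002, -0.002]
contact_force: [0.9, 1.0, 0.2]
eef_pos: [0.4485, -0.3276, 0.0219]
tcp_rot: [1.0, 0.016, 0.0, 0.0]
contact_force: [0.8, -0.4, -0.7]
opening: 0.339
finger_force: 59.9
eef_pos: [0.4485, -0.3275, 0.0219]
tcp_rot: [1.0, 0.016, 0.0, 0.0]
contact_force: [0.0, 0.6, 0.3]
opening: 0.337
finger_force: 60.0
```

```bash
H="python3 -m handwheel"
$H '[0,0,0.1,0,0,0,0,0,0.2,0,0,0,0,0,0.2,0,0,0,0,0,0.2,0,0,0,0,0,0.2,0,0,0]' |sed -n 2,2p
$H '[0,0,0.1,0,0,0,0.0774,0.2262,0,0,0,-0.036,0.0774,0.2262,0,0,0,-0.036,0.0774,0.2262,0,0,0,0,0.0774,0.2262,0,0,0,0]' |sed -n 2,2p
$H '[0.0774,0.2262,0,0,0,0,0.0774,0.2262,0,0,0,0,0.0774,0.2262,0,0,0,0,0.0774,0.2262,0,0,0,0,0,0,0,0,0,0]' |sed -n 2,2p
$H '[0,0,0,0,0,0,0,0,0,0,0,0,0,0,0,0,0,0,0,0,0,0,0,0]' |sed -n 2,6p
python3 - <<'E'
from h import *
s=ctrl.get_state();q=s["tcp_rot"];print(np.degrees(2*np.arctan2(q[1],q[0]))-90,s["eef_pos"],q,s["time"])
E
```

```text
eef_pos: [0.4478, -0.3268, 0.1572]
eef_pos: [0.4944, -0.1902, 0.1712]
eef_pos: [0.5417, -0.0505, 0.171]
eef_pos: [0.5409, -0.0571, 0.1714]
tcp_rot: [0.999, -0.041, -0.0, 0.0]
contact_force: [-0.7, -0.4, -1.4]
opening: 0.344
finger_force: 60.0
-94.72580045784044 [ 0.54085996 -0.05709777  0.17141521] [ 9.99149701e-01 -4.12286984e-02 -2.63732167e-04  1.21034202e-05] 44.0167
```

```bash
H="python3 -m handwheel"
$H '[0.004,0.007,-0.06,0,0,0,0,0,-0.054,0,0,0,0,0,0,0,0,0,0,0,0,0,0,0,0,0,0,0,0,0]' |sed -n 2,3p
$H '[0,0,0,0,0,0,0,0,0,0,0,0,0,0,0,0,0,0,0,0,0,0,0,0,0,0,0,0,0,0]' |sed -n 2,3p
python3 - <<'E'
from h import *
a=cam("top");b=cam("scene")
np.set_printoptions(precision=4,suppress=True)
for X,n in((a,"top"),(b,"scene")):
    P=cloud(X[2],X[1]);h=cv2.cvtColor(X[0],cv2.COLOR_BGR2HSV).astype(int)
    m=(P[...,2]>.11)&(P[...,2]<.2)&(abs(P[...,0]-.53)<.1)&(abs(P[...,1]+.06)<.05)
    y=m&(h[...,0]>15)&(h[...,0]<35)&(h[...,1]>110)
    m2=m&(h[...,2]<70)&(P[...,0]>.55)&(P[...,2]<.172)&(P[...,2]>.16)
    for q,t in((y,"handle"),(m2,"headtop")):
        if q.sum()>8: print(n,t,q.sum(),P[q].mean(0),"zmax",np.percentile(P[q][:,2],[50,95]),"x",np.percentile(P[q][:,0],[2,98]))
    # pitch of handle top
r=lambda x,w,h:cv2.resize(x,(w,h),interpolation=cv2.INTER_CUBIC)
cv2.imwrite("pics/z5.png",np.hstack([r(a[0][145:235,275:365],400,400),r(b[0][110:230,230:350],400,400)]))
E
```

```text
eef_pos: [0.5416, -0.0551, 0.1541]
tcp_rot: [0.999, -0.04, -0.0, -0.0]
eef_pos: [0.5419, -0.0549, 0.1548]
tcp_rot: [0.999, -0.04, 0.0, 0.0]
top handle 43 [ 0.5002 -0.0545  0.1623] zmax [0.1622 0.1662] x [0.4915 0.5087]
scene handle 217 [ 0.481  -0.0441  0.1579] zmax [0.1617 0.1653] x [0.4503 0.5539]
scene headtop 237 [ 0.5832 -0.0534  0.1663] zmax [0.1664 0.1689] x [0.5583 0.6064]
```

View pics/z5.png

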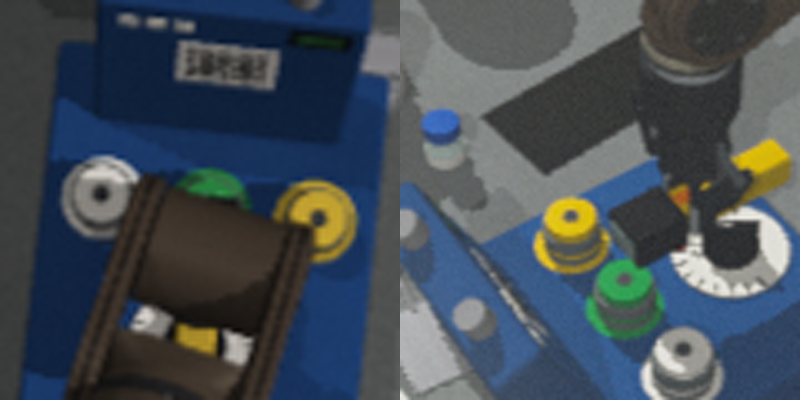

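Held level, aimed at the label (scene crop shows scanner head at about (645,225), pointing at the sampler head). A tiny y correction, then hold for more than 2 s.

```bash
H="python3 -m handwheel"
$H '[0,-0.007,0,0,0,0,0,0,0,0,0,0,0,0,0,0,0,0]' |sed -n 2,2p
for i in 1 2 3 4 5 6 7; do $H '[0,0,0,0,0,0,0,0,0,0,0,0,0,0,0,0,0,0,0,0,0,0,0,0,0,0,0,0,0,0]' |sed -n 1,3p; done
python3 m.py yellow .598 -.1465 .0975
```

```text
eef_pos: [0.5418, -0.0561, 0.1546]
time: 45.62
eef_pos: [0.5418, -0.056, 0.1546]
tcp_rot: [0.999, -0.04, 0.0, 0.0]
time: 46.03
eef_pos: [0.5418, -0.056, 0.1546]
tcp_rot: [0.999, -0.04, 0.0, -0.0]
time: 46.45
eef_pos: [0.5418, -0.056, 0.1546]
tcp_rot: [0.999, -0.04, 0.0, -0.0]
time: 46.87
eef_pos: [0.5418, -0.056, 0.1546]
tcp_rot: [0.999, -0.04, 0.0, -0.0]
time: 47.28
eef_pos: [0.5418, -0.056, 0.1545]
tcp_rot: [0.999, -0.04, -0.0, -0.0]
time: 47.7
eef_pos: [0.5418, -0.056, 0.1545]
tcp_rot: [0.999, -0.04, -0.0, 0.0]
time: 48.12
eef_pos: [0.5418, -0.056, 0.1545]
tcp_rot: [0.999, -0.04, -0.0, -0.0]
yellow [  0.5965  -0.1467 176.    ] [  0.5994  -0.1415 157.    ]
48.2167 [ 0.5418 -0.056   0.1545] [ 0.7091 -0.4724 -2.2549] 0.3360275565178188
```

```bash
H="python3 -m handwheel"
$H '[0,0,0.1,0,0,0,-0.0778,-0.2263,0,0,0,0,-0.0778,-0.2263,0,0,0,0,-0.0778,-0.2263,0,0,0,0,-0.0778,-0.2263,0,0,0,0]' |sed -n 2,2p
$H '[-0.0778,-0.2263,0,0,0,0.036,-0.0778,-0.2263,0,0,0,0.036,-0.0778,-0.2263,0,0,0,0,-0.0778,-0.2263,0,0,0,0,0,0,0,0,0,0]' |sed -n 2,2p
$H '[0,0,-0.2,0,0,0,0,0,-0.2,0,0,0,0,0,-0.2,0,0,0,0,0,-0.1,0,0,0,0,0,-0.05,0,0,0]' |sed -n 2,2p
$H '[0,0,-0.05,0,0,0,0,0,0,0,0,0,0,0,0,0,0,0,0,0,0,0,0,0,0,0,0,0,0,0]' |sed -n 2,4p
$H '[0,0,0,0,0,0,0,0,0,0,0,0]' |sed -n 2,4p
```

```text
eef_pos: [0.4947, -0.1929, 0.1698]
eef_pos: [0.4468, -0.3333, 0.1703]
eef_pos: [0.4469, -0.3256, 0.0537]
eef_pos: [0.4494, -0.3284, 0.0512]
tcp_rot: [1.0, 0.016, 0.001, 0.001]
contact_force: [-0.6, -0.2, -2.1]
eef_pos: [0.4489, -0.3279, 0.0504]
tcp_rot: [1.0, 0.016, 0.001, 0.001]
contact_force: [-0.3, -0.2, -2.0]
```

```bash
H="python3 -m handwheel"
$H '[0,0,-0.06,0,0,0,0,0,-0.06,0,0,0,0,0,-0.04,0,0,0,0,0,-0.01,0,0,0,0,0,0,0,0,0]' |sed -n 2,4p
$H '[0,0,0,0,0,0,0,0,-0.008,0,0,0,0,0,0,0,0,0,0,0,0,0,0,0]' |sed -n 2,4p
$H '[0,0,-0.008,0,0,0,0,0,0,0,0,0,0,0,0,0,0,0]' |sed -n 2,4p
```

```text
eef_pos: [0.4479, -0.327, 0.0228]
tcp_rot: [1.0, 0.016, -0.001, -0.001]
contact_force: [0.4, -0.7, -1.2]
eef_pos: [0.4486, -0.3277, 0.023]
tcp_rot: [1.0, 0.016, 0.0, 0.0]
contact_force: [0.5, -0.3, -2.4]
eef_pos: [0.4487, -0.3278, 0.0219]
tcp_rot: [1.0, 0.016, 0.0, 0.0]
contact_force: [1.0, -0.5, -1.1]
```

Now touch down, release, lift straight up, clear the view and check everything.

```bash
H="python3 -m handwheel"
$H '[0,0,-0.004,0,0,0,0,0,0,0,0,0,0,0,0,0,0,0]' |sed -n 2,4p
$H '[0,0,0,0,0,0,0,0,0,0,0,0,0,0,0,0,0,0,0,0,0,0,0,0]' 0.6|sed -n 2,6p
$H '[0,0,0.1,0,0,0,0,0,0.2,0,0,0,0,0,0.25,0,0,0,0,0,0.25,0,0,0,0,0,0.25,0,0,0]' |sed -n 2,2p
$H '[0,0,0.25,0,0,0,-0.05,0.25,0.1,0,0,0,0,0.25,0,0,0,0,0,0.25,0,0,0,0,0,0.25,0,0,0,0]' |sed -n 2,2p
$H '[0,0.25,0,0,0,0,0,0.25,0,0,0,0,0,0.25,0,0,0,0,0,0.25,0,0,0,0,0,0.25,0,0,0,0]' |sed -n 2,2p
$H '[0,0.25,0,0,0,0,0,0.25,0,0,0,0,0.1,0.25,0,0,0,0,0.1,0.25,0,0,0,0,0.1,0.25,0,0,0,0]' |sed -n 2,2p
$H '[0,0,0,0,0,0,0,0,0,0,0,0,0,0,0,0,0,0,0,0,0,0,0,0]' |sed -n 1,2p
python3 - <<'E'
from h import *
a=cam("top");b=cam("scene")
cv2.imwrite("pics/z6.png",np.vstack([cv2.resize(a[0][130:290,160:440],(700,290)),cv2.resize(b[0][90:340,180:500],(700,300),interpolation=2)]))
np.savez("s3.npz",t=a[0],s=b[0],td=a[1],sd=b[1])
P=cloud(a[2],a[1]);h=cv2.cvtColor(a[0],cv2.COLOR_BGR2HSV).astype(int)
m=(abs(P[...,0]-.42)<.1)&(abs(P[...,1]+.33)<.06)&(h[...,0]>15)&(h[...,0]<35)&(h[...,1]>110)&(P[...,2]>.026)
xy=np.float32([ray(a[2],u,v,.03)[:2] for v,u in np.argwhere(m)]);print(cv2.minAreaRect(xy*1000),np.median(P[m][:,2]))
for p,c in{"yellow":(.598,-.1465),"white":(.6124,.0233),"green":(.6052,-.0614)}.items():
    for X in(a,b):
        Q=cloud(X[2],X[1]);q=(np.hypot(Q[...,0]-c[0],Q[...,1]-c[1])<.04)&(Q[...,2]>.092)&(Q[...,2]<.104);print(p,Q[q].mean(0)-[*c,0],end=" ")
    print()
E
```

```text
eef_pos: [0.4487, -0.3278, 0.0218]
tcp_rot: [1.0, 0.016, 0.0, 0.0]
contact_force: [-1.3, 1.6, 5.8]
eef_pos: [0.4484, -0.3275, 0.0208]
tcp_rot: [1.0, 0.016, 0.0, -0.0]
contact_force: [0.3, 0.3, 0.0]
opening: 0.602
finger_force: 0.0
eef_pos: [0.4481, -0.3272, 0.1797]
eef_pos: [0.4407, -0.1763, 0.2316]
eef_pos: [0.4406, 0.0117, 0.2311]
eef_pos: [0.486, 0.1996, 0.2311]
time: 53.63
eef_pos: [0.4856, 0.1965, 0.2308]
((408.1982421875, -329.7996520996094), (107.91987609863281, 28.962772369384766), 0.796646773815155) 0.02993064120111431
yellow [-0.00136289 -0.0019814   0.09727204] yellow [0.00077514 0.00222557 0.09649628] 
white [-0.00028018 -0.0019303   0.09704771] white [0.00127679 0.00161481 0.0966584 ] 
green [-0.00157425 -0.00319193  0.09732312] green [0.00080986 0.00126961 0.09651371]
```

View pics/z6.png

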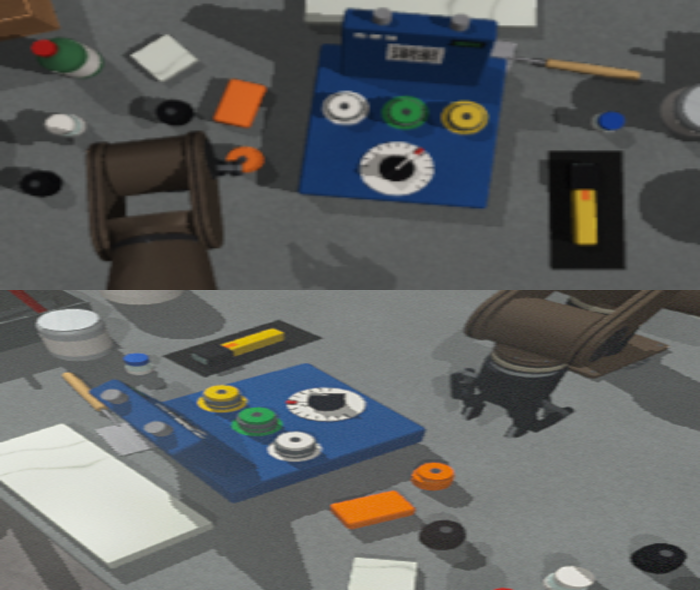

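The picture shows all three cassettes on their pads, lids home, the pointer on the red mark and the scanner flat on its mat. The arm is clear, so I'm handing in.

```bash
python3 -c "
from plant import ctrl
print(ctrl.sign_off())"
```

```text
the job is handed in; nothing more can be done
None
```

Job handed in at about 54 s of robot time: all three cassettes are on their own pads with lids pressed home, the knob is within about 1° of the red mark by camera, the label was scanned for about 2.9 s, and the scanner is back flat on its mat.

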